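# Set and lock the length stop of a drilling jig

### The job

Set the length stop of the drilling jig: roll its knurled wheel under a fingertip until the blue pointer stands in line with the white line on the red marker clip, then push the orange clamp lever over, away from the robot, as far as it goes, to lock the stop. Move the stop only by its wheel; grip and lift nothing, leave the other things on the bench where they lie, and come away clear at the end.

Things in the scene. Friction and masses are not known exactly. Their poses are not given: they have to be found in the camera images.
- jig: Drilling jig, bolted down, turned up to 0.25 rad: blue-grey base plate 160 (x) by 300 (y) by 15 mm. Left half: aluminium stop housing, top at 62 mm. Right end: dark drill-bush bridge, 80 mm high. Near side: fence, 37 mm high; far side: steel rule, 31 mm high. Origin: centre of the underside, on the bench; x away from the robot (fence to rule), y left along the rule, z up; axes meant below.
- wheel: Knurled steel wheel, 52 mm across, 24 mm wide, on a level axle along the jig's x, in a slot of the housing; its top 10 mm stand out. Origin: its centre, 46 mm up; turns with it. Geared to the stop: rolling its top to the jig's -y (right) moves the stop the same way, 10 mm per 26 mm of rim, and back likewise. Takes about 1.5 N at the rim; stays as left. Nothing within 40 mm of it is higher.
- wheel_top (a point): The highest point of the wheel's rim, midway across its width, 72 mm above the bench: where a fingertip rolls it. It does not turn with the wheel; its axes are the jig's.
- stop: Sliding stop, geared to the wheel: a rack bar 14 mm wide, flush in a groove of the housing's top on the near side of the wheel, and at the bar's right end a dark head, 92 (x) by 14 (y) mm, 62 mm high, with a blue pointer 3 mm wide over the rule on the far side. Slides 55 mm along the jig's y. Not to be pushed directly. Origin: under the head's right face, on the bench.
- pointer (a point): The tip of the blue pointer on the stop, on its centre line, 35 mm above the bench, just over the clip's top. It starts 14 to 40 mm to the left (+y) of the mark.
- mark (a point): The middle of the white line (3 mm wide, along the jig's x) on the red marker clip, which is 14 mm wide and clipped fast to the outer (far) half of the rule, its top 34 mm above the bench. The axes are the jig's. The pointer is set when its tip has the same y as this point.
- clamp: Clamp lever, orange arm, on an upright pivot at the housing's left end. Fully open, the arm leans 0.6 rad from the jig's +y to -x, towards the robot; pushed to +x it turns 1.2 rad to a hard end, locked, 0.6 rad past +y, away from the robot. Starts 0 to 0.25 rad from open, stays as left; about 2 N near its tip; closing it does not shift the stop. Origin: pivot, 62 mm up; y along the arm.
- clamp_pivot (a point): A point on the upright pivot axis of the clamp lever, at the height of the lever's arm, 86 mm above the bench. It lies 60 mm to the left (+y) of the wheel's centre. The hub is 24 mm across. Axes as the jig's.
- clamp_tip (a point): A point on the middle line of the lever's arm, 62 mm from the pivot axis, 86 mm above the bench. The arm is a round orange bar 13 mm thick that ends 76 mm from the pivot axis, clear above the housing (top 62 mm, ending 25 mm left of the pivot), with free space on both sides.
- gusset_a: Bystander: drilled steel plate, 95 by 70 by 4 mm, on the bench right of the jig. Leave where it is.
- gusset_b: Bystander: a second such plate, right of the jig and farther back. Leave where it is.
- punch: Bystander: blue centre punch, 115 mm long and 12 mm thick, lying on the bench just on the near side of the jig. Leave where it is.
- rivet_tin: Bystander: round aluminium tin, 68 mm across and 45 mm high, on the bench behind the left end of the jig. Leave where it is.
- tape_roll: Bystander: roll of tape, 90 mm across and 25 mm high, lying flat on the bench behind the jig. Leave where it is.
- screwdriver: Bystander: red screwdriver, 180 mm long, lying on the bench to the left. Leave where it is.
- cordless_drill: Bystander: black and red cordless drill lying on its side, about 280 by 200 by 75 mm, on the bench far to the left. Leave where it is.

How it is judged:
On the way, in this order (a step that is already met when the one before it is completed fails the run):
1. the pointer stands on the mark, within 2 mm, while the clamp lever is still open (y of pointer in the frame of mark between -0.002 and 0.002 m and x of clamp_tip in the frame of clamp_pivot below -0.006 m), for 0.2 s.
2. the clamp lever is pushed over to its locked end (x of clamp_tip in the frame of clamp_pivot above 0.028 m), for 0.1 s.
At the end, for the whole second after the job is handed in: The pointer's tip is within 2 mm of the mark along the rule, the clamp lever is within about 0.13 rad of its locked end (the point clamp_tip at least 28 mm beyond the pivot, away from the robot; 35 mm at the end), and the wheel is at rest (y of pointer in the frame of mark between -0.002 and 0.002 m and x of clamp_tip in the frame of clamp_pivot above 0.028 m and angular speed of wheel below 0.1 rad/s); the robot touches nothing.
It fails at once if the stop is pushed directly by the robot (more than 1.5 N) instead of being driven by its wheel (contact force between the arm and stop above 1.5 N).
It fails at once if the stop is pushed directly by the fingers (more than 1.5 N) instead of being driven by its wheel (contact force between the fingers and stop above 1.5 N).
It fails at once if the wheel is pinched between the fingers instead of being rolled under a fingertip (contact force between the fingers and wheel above 0.5 N and z of the grasp point in the frame of wheel_top below 0 m and horizontal distance between the grasp point and wheel_top below 0.025 m).
It fails at once if the clamp lever is pinched between the fingers instead of being pushed (distance between the grasp point and clamp_tip below 0.009 m and contact force between the fingers and clamp above 1 N).
It fails at once if a bystander on the bench is shifted or lifted by more than 15 mm (distance of any of gusset_a, gusset_b, punch, rivet_tin, tape_roll, screwdriver, cordless_drill from where it was at the start of the episode above 0.015 m).
It also fails if it takes over 64 s, if anything falls off the work surface, if the arm or the gripper's body presses on something with over 40 N, if the wrist force passes 120 N, or if a joint passes its speed limit or range.

### The arm

A 7-joint arm with a two-finger parallel gripper is mounted at the origin on the work surface. World frame = base frame: x ahead of the robot, y to its left, z up, the work surface at z = 0. Lengths are in m, angles in rad, forces in N, time in s.
With the tool pointing down it reaches from about 0.425 to 1.025 m from the base axis. Payload 9.4 kg.
Tool frame: the origin (TCP) lies where the fingers leave the gripper's body, on its centre line; the fingertips stand 73 mm ahead of it and the grasp point (between the pads) lies 54 mm ahead of it; z points along the fingers, y is the line along which they close (so a half turn about z gives the same grasp; the last joint's range is limited). The gripper opens to 85 mm and grips with 20 to 120 N. Pads are 22 mm wide; open, the fingers measure 114 mm over their backs; the gripper's body (76 mm by 85 mm) begins 54 mm behind the grasp point. The pads swing forward as they close: fully open they stand 13 mm farther back than shut.
Start: joints at [1.15, 0.599, -0.003, 1.599, 0.002, 0.943, -0.08], TCP at [0.244, -0.683, 0.304] pointing down, gripper open.
Joint ranges: [-2.57, 2.57], [-0.35, 1.97], [-1.29, 1.29], [0.11, 2.56], [-1.05, 4.19], [0.11, 1.86], [-2.63, 2.63]. Speed limits (rad/s): [2.22, 2.22, 3.01, 3.01, 3.14, 3.14, 3.14].

### API

Orientations are given as a unit quaternion [x, y, z, w].
In Python, from workcell import * gives the robot as it stands.
- The arm moves only by the tool servo_tool, never from a script. Its argument "commands" is a list of rows, each a list of 5 numbers: the shift along the world's x, y, z in m, then the turn about the world's z in rad, then the opening, from 0 (shut) to 1 (fully open). A call has 1 to 5 rows; each row is the pose to reach, as a shift and turn from the pose commanded when the call began; what a row does not reach only later rows make up. A row lasts 1/8 s, in which the tool goes at most 62.5 mm and 10.7 degrees, less where a joint would pass 70% of its speed; a pose out of reach is approached as far as the arm can. A call with a gripper value outside its range is refused whole. The fingers move at their own pace and stop on an object; "squeeze" is the grip in N (left out, the last holds). Time passes only in rows, so rows that repeat a pose let the fingers close. It gives the time, the measured TCP pose, the force, the opening and the grip force at its end, in the units of the state.
- get_state(): the state, without advancing time (a new reading comes with each control period).
- capture(name): name is "scene" or "side" or "wrist"; returns the picture (420x560x3 uint8, blue, green, red); there is no depth.
- camera_params(name): a dict with "camera_matrix" (3x3 intrinsics, pixels), "R" (3x3) and "t" (3): a world point X has camera coordinates R X + t; the wrist camera has in their place "mount" (4x4, takes a point from camera to tool coordinates, whose origin is the TCP and whose axes are the flange's). Camera axes: x right, y down, z forward; pixel columns grow to the right and rows downward; lengths in m; the calibration is good to about 2 mm. A picture is of the moment at which its call begins: read the wrist's pose just before it. camera_params takes no time and is no camera call.
- hand_in(): hands the job in; it is judged then, once.
The state is a dict: "t": time; "joint_pos": joint angles; "joint_velocities": joint speeds; "effort": joint torques, N m; "position": TCP position; "tool_rot": TCP orientation; "ft_force": force on the tool from outside, world axes, zero at the start; "torque": the same for the moment, N m; "grip_width": finger opening in m; "grasp_force": force on a finger pad.
Only numpy, scipy, OpenCV 4.12 (cv2) and the standard library are available. Lean on these libraries where they do the work, as an engineer would, in place of code of your own. Each camera call takes 0.05 s, during which the arm holds its last target. There are 200 camera calls.

## Working session

There is one attempt and no reset: what is moved stays moved. The work goes in short steps, Python scripts to look and compute and a tool call to move; the robot and the scene stay as the last step left them, time stands still between calls to the robot, and variables do not carry over. Pictures are saved under pics/ and viewed, at most 10 in all, crops included, and the job is handed in when it is done.

Besides the shell and the picture viewer there is one more tool, called after ">>>" as name(argument=value, ...) on one line, values as JSON. servo_tool: Moves the arm, as the interface text tells. Its arguments: {"type":"object","properties":{"commands":{"type":"array","items":{"type":"array","items":{"type":"number"}}},"squeeze":{"type":"number"}},"required":["commands"]}

```bash
mkdir -p pics
python3 - <<'E'
from workcell import *
import cv2
print(get_state())
for n in ("scene","side"):
    cv2.imwrite(f"pics/{n}0.png",capture(n)); print(n,camera_params(n))
print(camera_params("wrist"))
E
```

```text
{'t': 0.0, 'joint_pos': array([ 1.1503094 ,  0.60013699, -0.00252009,  1.60012736,  0.00180196,
        0.9429016 , -0.07982302]), 'joint_velocities': array([-0.0051813 , -0.00112774,  0.00027085, -0.00263919, -0.0003195 ,
        0.00106004, -0.0004058 ]), 'effort': array([ 1.33160349e-03, -7.76439857e+01,  1.56488366e+00, -2.58002007e+01,
        1.22639057e-02,  9.04024841e-03, -6.59512892e-06]), 'position': array([ 0.24422521, -0.68224674,  0.30300953]), 'tool_rot': array([ 9.85260857e-01,  1.71056792e-01, -2.11818041e-04, -7.56630753e-04]), 'ft_force': array([-0.02335922, -0.77641408, -0.05870875]), 'torque': array([-0.03644939,  0.00893757, -0.00248858]), 'grasp_force': 0.0, 'grip_width': 0.08549204700423732}
scene {'camera_matrix': array([[403.32934322,   0.        , 277.55209944],
       [  0.        , 403.32934322, 205.97962826],
       [  0.        ,   0.        ,   1.        ]]), 'R': array([[-0.22129026,  0.97510065,  0.01446882],
       [ 0.80838451,  0.19171395, -0.55656108],
       [-0.54547695, -0.11146517, -0.8306807 ]]), 't': array([ 0.02319852, -0.40729131,  1.5315
[... 213 characters left out ...]
0.09017188,  0.00299227],
       [-0.06683812, -0.75967281, -0.64686157],
       [ 0.06060187,  0.64402349, -0.76260157]]), 't': array([-0.52300491,  0.16696461,  1.22982195])}
{'camera_matrix': array([[345.53259881,   0.        , 271.51185084],
       [  0.        , 345.53259881, 209.76785679],
       [  0.        ,   0.        ,   1.        ]]), 'mount': array([[-2.00785638e-03, -9.52837222e-01, -3.03475199e-01,
         7.79124280e-02],
       [ 9.99997960e-01, -1.84564423e-03, -8.21331582e-04,
        -9.08355971e-04],
       [ 2.22488053e-04, -3.03476229e-01,  9.52838984e-01,
        -7.01421038e-02],
       [ 0.00000000e+00,  0.00000000e+00,  0.00000000e+00,
         1.00000000e+00]])}
```

View pics/scene0.png

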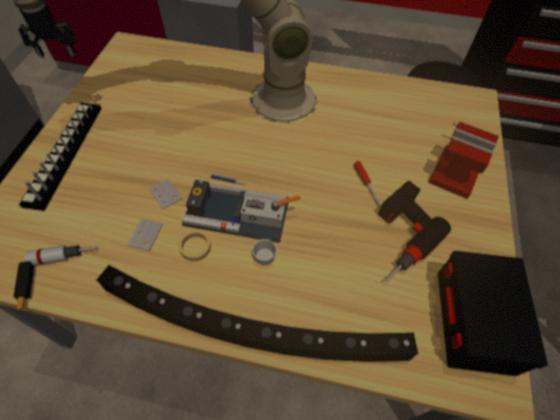

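View pics/side0.png

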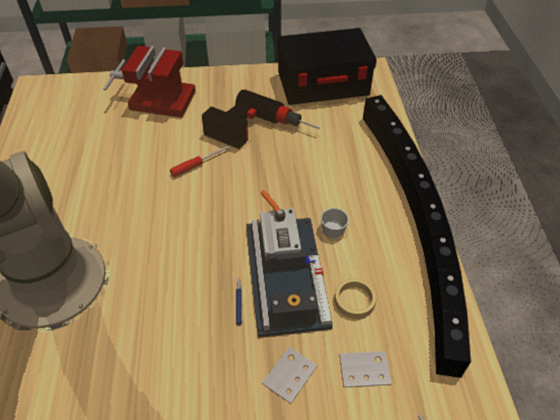

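The scene view shows the jig around (235,208), with the wheel near (262,204) and the lever near (287,200). In the side view the jig is around (288,272), with the wheel at (284,236), the lever tip at (264,194) and the clip at (318,268). I'll zoom in on both.

```bash
cat > h.py <<'E'
from workcell import *
import cv2, numpy as np
from scipy.spatial.transform import Rotation as Ro
def ray(n,px,st=None):
    c=camera_params(n); K=np.array(c["camera_matrix"])
    d=np.linalg.solve(K,np.array([px[0],px[1],1.]))
    if n!="wrist":
        R=c["R"];t=c["t"]; return -R.T@t, R.T@d
    M=c["mount"]; Rt=Ro.from_quat(st["tool_rot"]).as_matrix()
    return st["position"]+Rt@M[:3,3], Rt@M[:3,:3]@d
def onz(n,px,z,st=None):
    o,d=ray(n,px,st); return o+d*(z-o[2])/d[2]
def proj(n,X,st=None):
    c=camera_params(n);K=c["camera_matrix"]
    if n!="wrist": p=c["R"]@X+c["t"]
    else:
        M=c["mount"]; Rt=Ro.from_quat(st["tool_rot"]).as_matrix()
        p=M[:3,:3].T@(Rt.T@(np.asarray(X)-st["position"])-M[:3,3])
    p=K@p; return p[:2]/p[2]
E
python3 - <<'E'
from h import *
a=cv2.imread("pics/side0.png")[180:340,225:365]; b=cv2.imread("pics/scene0.png")[170:270,175:315]
cv2.imwrite("pics/z0.png",np.hstack([cv2.resize(a,None,fx=3.5,fy=3.5,interpolation=2)[:560,:400],cv2.resize(b,None,fx=2.85,fy=2.85*1.96,interpolation=2)[:560,:400]]))
for n,p,z in (("side",(284,236),.072),("scene",(262,204),.072),("side",(318,268),.034),("side",(266,197),.086),("side",(279,214),.086)): print(n,p,onz(n,p,z))
E
```

```text
Traceback (most recent call last):
ValueError: all the input array dimensions except for the concatenation axis must match exactly, but along dimension 0, the array at index 0 has size 560 and the array at index 1 has size 559
```

Run:
```python
from h import *
for n,p,z in (("side",(284,236),.072),("scene",(262,204),.072),("side",(318,268),.034),("side",(266,197),.086),("side",(279,214),.086)): print(n,p,onz(n,p,z))
s=get_state(); print(Ro.from_quat(s["tool_rot"]).as_matrix(), proj("wrist",np.array([.5,-.1,.07]),s))
```

```text
side (284, 236) [0.53361927 0.02474662 0.072     ]
scene (262, 204) [0.5344213  0.04997167 0.072     ]
side (318, 268) [ 0.60442729 -0.04327326  0.034     ]
side (266, 197) [0.50075056 0.13378079 0.086     ]
side (279, 214) [0.5269677  0.07881062 0.086     ]
[[ 9.41455346e-01  3.37137246e-01 -5.55879791e-04]
 [ 3.37137691e-01 -9.41454490e-01  1.27315561e-03]
 [-9.41073502e-05 -1.38602718e-03 -9.99999035e-01]] [-609.90776948 -618.51318345]
```

>>> servo_tool(commands=[[0.02,0.06,0,-0.1,0],[0.045,0.12,0,-0.2,0],[0.07,0.18,0,-0.3,0],[0.095,0.24,0,-0.34,0],[0.12,0.3,0,-0.34,0]], squeeze=20)

```text
t: 0.72
position: [0.3608, -0.3905, 0.3038]
tool_rot: [1.0, 0.002, -0.0, -0.0]
ft_force: [0.4, -0.3, 0.3]
grip_width: 0.0001
grasp_force: 0.0
```

>>> servo_tool(commands=[[0.03,0.06,0,0,0],[0.06,0.12,0,0,0],[0.09,0.18,-0.01,0,0],[0.12,0.24,-0.02,0,0],[0.15,0.3,-0.03,0,0]])

```text
t: 1.35
position: [0.4998, -0.1128, 0.2773]
tool_rot: [1.0, 0.002, 0.0, 0.0]
ft_force: [0.7, -0.6, 0.9]
grip_width: 0.0
grasp_force: 0.0
```

>>> servo_tool(commands=[[0.01,0.05,-0.01,0,0],[0.02,0.08,-0.02,0,0],[0.035,0.093,-0.02,0,0],[0.035,0.093,-0.02,0,0]])

```text
t: 1.85
position: [0.5354, -0.0215, 0.2577]
tool_rot: [1.0, 0.002, 0.0, 0.0]
ft_force: [0.0, -0.5, 0.6]
grip_width: -0.0003
grasp_force: 0.0
```

Run:
```python
from h import *
s=get_state(); im=capture("wrist"); cv2.imwrite("pics/w0.png",im); np.save("s0.npy",s,allow_pickle=True)
print(s["t"],s["position"],s["tool_rot"],s["ft_force"],s["grip_width"])
```

```text
1.85 [ 0.53543647 -0.02150483  0.25770006] [9.99997097e-01 2.36788495e-03 4.41140713e-04 6.23276200e-05] [ 0.04479177 -0.53426654  0.62922875] -0.00030903828006504725
```

View pics/w0.png

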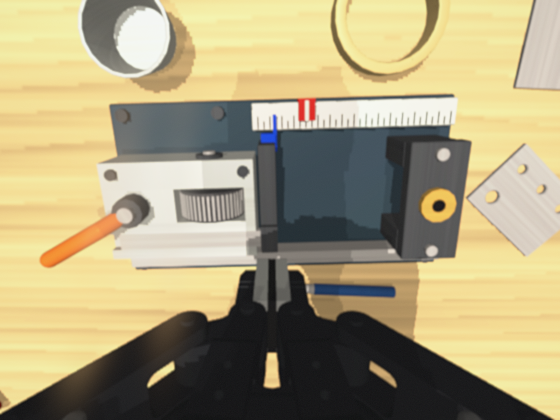

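The wrist view is sharp. The wheel is at about (210,205), the lever hub at (128,210) with its tip at (46,261), the pointer tip at (275,116) and the white mark line at (307,110). The tip is left of the mark, as expected.

```bash
cat >> h.py <<'E'
def mask(hsv,lo,hi): return cv2.inRange(hsv,np.array(lo),np.array(hi))
def measure(im,s,yaw=None,off=(0,0)):
    """pointer - mark along jig y; uses wrist image"""
    hsv=cv2.cvtColor(im,cv2.COLOR_BGR2HSV)
    red=cv2.morphologyEx(mask(hsv,(0,150,90),(7,255,255))|mask(hsv,(172,150,90),(180,255,255)),cv2.MORPH_OPEN,np.ones((2,2)))
    red[:, :]=red; n,l,st,c=cv2.connectedComponentsWithStats(cv2.dilate(red,np.ones((3,7))))
    best=[i for i in range(1,n) if 60<st[i,4]<1500]
    print("red",[(st[i].tolist()) for i in best])
    blue=mask(hsv,(112,150,80),(128,255,255))
    n,l2,st2,c2=cv2.connectedComponentsWithStats(blue)
    print("blue",[st2[i].tolist() for i in range(1,n) if st2[i,4]>15])
    return red,blue,hsv
E
python3 - <<'E'
from h import *
s=np.load("s0.npy",allow_pickle=True).item(); im=cv2.imread("pics/w0.png")
red,blue,hsv=measure(im,s)
print("white cols"); 
g=im[:,:,1].astype(float)
for r in (103,107,111,115): print(r,im[r,296:320,1].tolist())
for r in range(113,146,4): print(r,(im[r,262:284,0].astype(int)-im[r,262:284,2]).tolist())
P=lambda p,z:onz("wrist",p,z,s).round(4)[:2]
a,b=P((253,103),.031),P((455,97),.031); c,d=P((137,267),.015),P((430,260),.015)
print("rule",a,b,"base near",c,d, [np.arctan2(*(-(q-p)*[-1,1])) for p,q in ((a,b),(c,d))])
print("wheel",P((178,205),.062),P((243,205),.062),P((211,190),.068),P((211,222),.068))
print("piv",P((130,209),.098),P((128,210),.09),"tip",P((46,261),.086),"mark",P((307,110),.034),"ptr",P((275,116),.035))
cv2.imwrite("pics/w0z.png",np.hstack([cv2.resize(im[80:160,240:340],None,fx=4,fy=4,interpolation=2),cv2.resize(im[160:240,160:260],None,fx=4,fy=4,interpolation=2)]))
E
```

```text
red [[295, 98, 25, 24, 529]]
blue [[260, 116, 18, 36, 248]]
white cols
103 [237, 214, 140, 70, 50, 50, 48, 63, 133, 211, 239, 240, 212, 133, 62, 48, 46, 51, 93, 165, 222, 239, 240, 239]
107 [241, 230, 152, 73, 48, 48, 46, 62, 131, 210, 238, 238, 210, 132, 61, 44, 45, 46, 78, 142, 207, 237, 240, 238]
111 [241, 228, 151, 73, 46, 48, 45, 61, 131, 209, 237, 238, 208, 129, 57, 44, 45, 46, 79, 147, 215, 237, 240, 239]
115 [242, 229, 151, 71, 47, 46, 46, 60, 131, 209, 238, 237, 208, 129, 57, 43, 45, 46, 80, 151, 202, 196, 200, 229]
113 [-13, -14, -14, -14, -13, -14, -13, -14, -14, -15, -13, -11, -9, -10, -14, -14, -14, -14, -14, -14, -14, -14]
117 [-13, -13, -13, -13, -14, -14, -16, -26, -25, -10, 26, 111, 181, 142, 49, -16, -18, -14, -15, -23, -24, -15]
121 [-15, -19, -17, -15, -13, -14, -15, -23, -23, -11, 21, 105, 179, 148, 51, -16, -19, -15, -16, -23, -23, -14]
125 [-14, -24, -23, -15, -13, -14, -15, -25, -22, -14, 7, 88, 173, 156, 60, -14, -19, -15, -14, -22, -22, -16]
129 [-22, -19, -18, -20, -22, -22, -21, -19, -20, -15, 23, 107, 180, 172, 93, 8, -21, -21, -18, -14, -13, -13]
133 [116, 119, 120, 125, 128, 128, 132, 134, 135, 135, 147, 169, 182, 176, 137, 68, 18, 14, 17, 20, 22, 23]
137 [189, 189, 188, 188, 188, 187, 189, 188, 188, 188, 188, 188, 186, 166, 118, 56, 16, 15, 17, 22, 23, 24]
141 [172, 179, 179, 177, 176, 176, 175, 175, 175, 171, 170, 171, 173, 165, 126, 64, 21, 15, 18, 22, 23, 23]
145 [-3, -3, -3, -2, -4, -3, -4, -3, -3, -3, -5, -2, 38, 105, 124, 75, 24, 15, 17, 23, 24, 24]
rule [ 0.6106 -0.005 ] [ 0.6157 -0.1701] base near [0.453  0.1143] [ 0.4615 -0.1785] [np.float64(0.03088054974397088), np.float64(0.02902190379703201)]
wheel [0.5323 0.0548] [0.5325 0.0025] [0.5464 0.0266] [0.52   0.0279]
piv [0.5402 0.0784] [0.5369 0.0833] tip [0.4942 0.1533] mark [ 0.6053 -0.0492] ptr [ 0.6005 -0.0231]
```

View pics/w0z.png

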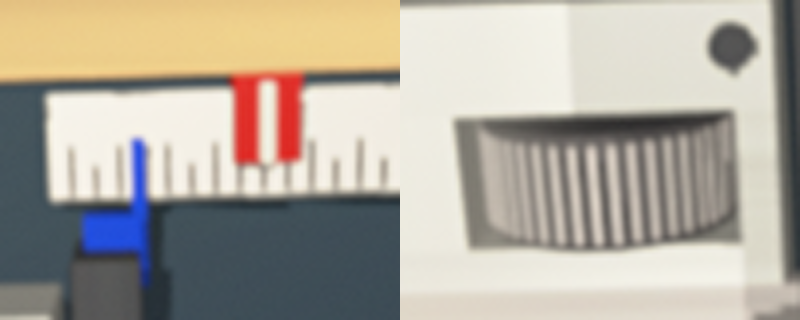

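Jig yaw is about 0.03 rad. The wheel top is near (0.531, 0.0285), and the stop has to move about 26.8 mm to the right, which is about 70 mm of rim. I'll approach and touch gently.

>>> servo_tool(commands=[[-0.004,0.03,-0.03,0.03,0],[-0.004,0.058,-0.07,0.03,0],[-0.004,0.058,-0.1,0.03,0],[-0.004,0.058,-0.1,0.03,0]])

```text
t: 2.4
position: [0.5291, 0.0346, 0.1563]
tool_rot: [1.0, 0.016, -0.002, 0.001]
ft_force: [0.4, 0.2, 0.4]
grip_width: -0.0
grasp_force: 0.0
```

>>> servo_tool(commands=[[0,0,-0.004,0,0],[0,0,-0.008,0,0],[0,0,-0.01,0,0],[0,0,-0.01,0,0]])

```text
t: 2.9
position: [0.5302, 0.0362, 0.1478]
tool_rot: [1.0, 0.017, 0.0, -0.0]
ft_force: [-0.2, 0.8, -0.4]
grip_width: 0.0
grasp_force: 0.0
```

>>> servo_tool(commands=[[0,0,-0.002,0,0],[0,0,-0.003,0,0],[0,0,-0.003,0,0]])

```text
t: 3.28
position: [0.5302, 0.0364, 0.1446]
tool_rot: [1.0, 0.017, -0.0, 0.0]
ft_force: [0.4, 0.2, 1.6]
grip_width: -0.0
grasp_force: 1.0
```

>>> servo_tool(commands=[[0,0,-0.001,0,0],[0,0,-0.001,0,0],[0,0,-0.001,0,0]])

```text
t: 3.65
position: [0.5302, 0.0364, 0.1443]
tool_rot: [1.0, 0.017, 0.0, -0.0]
ft_force: [-2.2, -0.1, 12.9]
grip_width: -0.0004
grasp_force: 6.4
```

>>> servo_tool(commands=[[0,-0.004,0,0,0],[0,-0.008,0,0,0],[0,-0.012,0,0,0],[0,-0.016,0,0,0],[0,-0.016,0,0,0]])

```text
t: 4.28
position: [0.5307, 0.0201, 0.1443]
tool_rot: [1.0, 0.017, 0.001, -0.0]
ft_force: [0.3, -1.3, 11.0]
grip_width: -0.0002
grasp_force: 5.4
```

```bash
cat >> h.py <<'E'
def gap():
    s=get_state(); im=capture("wrist"); hsv=cv2.cvtColor(im,cv2.COLOR_BGR2HSV)
    red=mask(hsv,(0,150,90),(7,255,255))|mask(hsv,(172,150,90),(180,255,255)); blue=mask(hsv,(112,150,80),(128,255,255))
    red[300:]=0; blue[300:]=0
    def big(m):
        n,l,st,c=cv2.connectedComponentsWithStats(m); i=1+np.argmax(st[1:,4]); return (l==i)
    R=big(cv2.morphologyEx(red,cv2.MORPH_CLOSE,np.ones((3,15)))); B=big(blue)
    rr,rc=np.nonzero(R); r0=np.median(rr); m=[]
    for r in range(int(rr.min())+4,int(rr.max())-3): # white line centre per row
        a,b=np.nonzero(R[r])[0][[0,-1]]; w=im[r,a+4:b-3,1].astype(float); w=np.clip(w-100,0,None)
        m.append((r,(w*np.arange(a+4,b-3)).sum()/w.sum()))
    m=np.median(np.array(m),0)
    br=np.nonzero(B)[0].min(); p=[]
    for r in range(br+2,br+8):
        c0=int(np.nonzero(B[r])[0].mean()); d=im[r,c0-7:c0+8,0].astype(float)-im[r,c0-7:c0+8,2]; d=np.clip(d-20,0,None)
        p.append((r,(d*np.arange(c0-7,c0+8)).sum()/d.sum()))
    p=np.array(p); pr=np.array([br,np.median(p[:,1])])
    M=onz("wrist",m[::-1],.034,s); P=onz("wrist",pr[::-1],.035,s); yh=np.array([-np.sin(.03),np.cos(.03),0])
    print("t",s["t"],"mark px",m[::-1].round(1),"ptr px",pr[::-1].round(1),"gap mm",(1000*(P-M)@yh).round(2)); return im,s,M,P
E
python3 - <<'E'
from h import *
im,s,M,P=gap(); print(M,P,s["position"]); cv2.imwrite("pics/w1.png",im)
E
```

```text
t 4.275 mark px [415.1 109. ] ptr px [374.3 117. ] gap mm 20.36
[ 0.60617942 -0.04848219  0.034     ] [ 0.60170733 -0.02824606  0.035     ] [0.53065807 0.02007215 0.14428835]
```

View pics/w1.png

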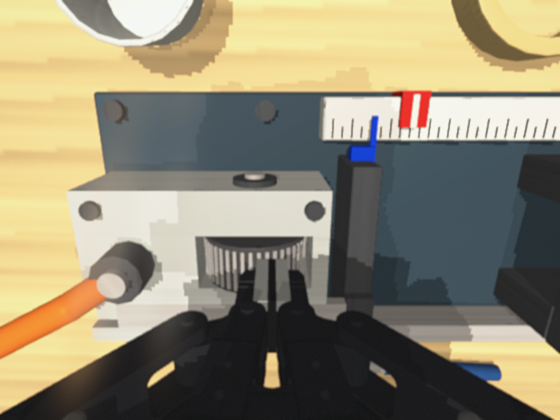

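The view shows the tip on the wheel, pointer at (374,117) and mark at (415,109). The 16 mm stroke closed 6.4 mm, so 20.4 mm remains, about 53 mm of rim. I'll repeat the stroke.

>>> servo_tool(commands=[[0,0,0.006,0,0],[0,0.009,0.006,0,0],[0,0.018,0.006,0,0],[0,0.018,0.002,0,0],[0,0.018,0,0,0]])

```text
t: 4.95
position: [0.5302, 0.039, 0.1436]
tool_rot: [1.0, 0.017, -0.0, -0.0]
ft_force: [-3.6, 3.1, 25.6]
grip_width: -0.0
grasp_force: 13.1
```

>>> servo_tool(commands=[[0,0,0,0,0],[0,-0.005,0,0,0],[0,-0.01,0,0,0],[0,-0.015,0,0,0],[0,-0.018,0,0,0]])

```text
t: 5.58
position: [0.5306, 0.0201, 0.1443]
tool_rot: [1.0, 0.017, 0.001, -0.0]
ft_force: [-0.7, 0.4, 11.0]
grip_width: -0.0001
grasp_force: 5.5
```

>>> servo_tool(commands=[[0,0,0.006,0,0],[0,0.009,0.006,0,0],[0,0.018,0.006,0,0],[0,0.018,0.002,0,0],[0,0.018,0,0,0]])

```text
t: 6.2
position: [0.5302, 0.039, 0.1436]
tool_rot: [1.0, 0.017, -0.0, -0.0]
ft_force: [-4.8, 2.8, 25.0]
grip_width: 0.0
grasp_force: 13.1
```

>>> servo_tool(commands=[[0,0,0,0,0],[0,-0.005,0,0,0],[0,-0.01,0,0,0],[0,-0.015,0,0,0],[0,-0.018,0,0,0]])

```text
t: 6.82
position: [0.5306, 0.0201, 0.1443]
tool_rot: [1.0, 0.017, 0.001, -0.0]
ft_force: [-0.8, 0.4, 10.5]
grip_width: 0.0002
grasp_force: 5.5
```

Run:
```python
from h import *
im,s,M,P=gap(); print(M,P,s["position"],s["ft_force"])
```

```text
t 6.825 mark px [415.8 108.5] ptr px [404.5 117. ] gap mm 5.52
[ 0.60638383 -0.04872713  0.034     ] [ 0.60213493 -0.04333018  0.035     ] [0.53059933 0.02011091 0.1442885 ] [-0.79321529  0.39176477 10.4597665 ]
```

>>> servo_tool(commands=[[0,0,0.006,0,0],[0,0.009,0.006,0,0],[0,0.014,0.006,0,0],[0,0.014,0.002,0,0],[0,0.014,0,0,0]])

```text
t: 7.5
position: [0.5302, 0.0348, 0.144]
tool_rot: [1.0, 0.017, 0.0, -0.0]
ft_force: [-6.7, 3.0, 34.7]
grip_width: -0.0002
grasp_force: 17.9
```

>>> servo_tool(commands=[[0,0,0,0,0],[0,-0.004,0,0,0],[0,-0.008,0,0,0],[0,-0.012,0,0,0],[0,-0.012,0,0,0]])

```text
t: 8.12
position: [0.5305, 0.0219, 0.1444]
tool_rot: [1.0, 0.017, 0.001, 0.0]
ft_force: [-2.0, -1.7, 16.0]
grip_width: -0.0002
grasp_force: 8.1
```

Run:
```python
from h import *
im,s,M,P=gap(); print(M,P,s["position"],s["ft_force"])
cv2.imwrite("pics/w2.png",cv2.resize(im[80:180,340:480],None,fx=4,fy=4,interpolation=2))
```

```text
t 8.125 mark px [  nan 108.5] ptr px [418.2 116. ] gap mm nan
[nan nan nan] [ 0.60270701 -0.04843913  0.035     ] [0.53052227 0.0218892  0.1443605 ] [-2.00429214 -1.65032008 15.99602923]h.py:42: RuntimeWarning: invalid value encountered in scalar divide
  m.append((r,(w*np.arange(a+4,b-3)).sum()/w.sum()))
```

View pics/w2.png

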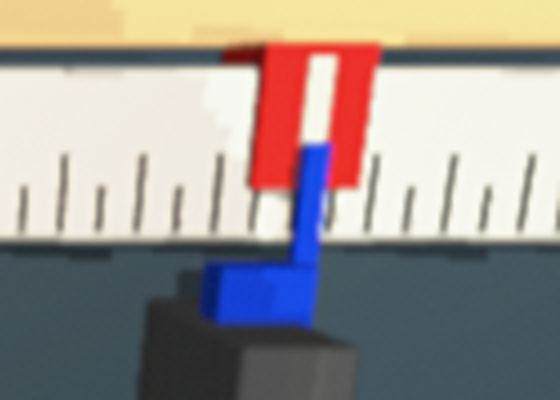

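The pointer tip sits on the lower end of the white line: tip and line are both centred near zoom x = 316, so the gap is about 0.3 mm. I'll lift off and check once more before touching the lever.

>>> servo_tool(commands=[[0,0,0.015,0,0],[0,0,0.04,0,0],[0,0,0.065,0,0],[0,0,0.065,0,0]])

```text
t: 8.68
position: [0.5308, 0.0223, 0.2103]
tool_rot: [1.0, 0.017, 0.002, -0.0]
ft_force: [-0.1, 0.1, -0.1]
grip_width: -0.0001
grasp_force: 0.0
```

Run:
```python
from h import *
s=get_state(); im=capture("wrist"); print(s["t"],s["position"])
hsv=cv2.cvtColor(im,cv2.COLOR_BGR2HSV)
M=np.array([.6063,-.0486,.034]); u,v=proj("wrist",M,s); print("mark pred",u,v); u=int(u);v=int(v)
for r in range(v-8,v+14,2): print(r,im[r,u-14:u+15,1].tolist(),"|",(im[r,u-10:u+11,0].astype(int)-im[r,u-10:u+11,2]).tolist())
o=mask(hsv,(5,180,120),(16,255,255)); n,l,st,c=cv2.connectedComponentsWithStats(o); i=1+np.argmax(st[1:,4]); print("orange",st[i])
ys,xs=np.nonzero(l==i); pts=np.array([onz("wrist",(x,y),.086,s)[:2] for x,y in zip(xs[::7],ys[::7])])
vx,vy,x0,y0=cv2.fitLine(pts.astype(np.float32),2,0,.01,.01).ravel(); print("dir",vx,vy,"pt",x0,y0,"ylim",pts[:,1].min(),pts[:,1].max(),"x at y=.0885",x0+vx/vy*(.0885-y0))
```

```text
8.675 [0.53078608 0.02229907 0.2102788 ]
mark pred 380.2774540228267 107.22938155630547
99 [196, 198, 190, 153, 93, 52, 52, 55, 56, 53, 48, 68, 154, 238, 250, 251, 245, 189, 100, 52, 48, 51, 49, 52, 97, 163, 206, 219, 218] | [-93, -181, -193, -192, -190, -193, -196, -175, -96, -21, -6, -6, -11, -66, -142, -189, -194, -192, -192, -189, -140]
101 [236, 237, 233, 188, 108, 54, 48, 52, 51, 50, 47, 73, 164, 241, 250, 249, 241, 170, 80, 46, 47, 47, 46, 67, 154, 239, 251, 249, 248] | [-93, -179, -196, -192, -193, -194, -195, -169, -86, -15, -7, -8, -13, -75, -158, -195, -193, -193, -195, -174, -94]
103 [235, 237, 230, 170, 90, 49, 49, 52, 52, 50, 49, 85, 174, 242, 249, 249, 242, 166, 73, 46, 47, 50, 45, 68, 152, 233, 248, 247, 247] | [-113, -185, -194, -193, -191, -193, -194, -158, -77, -14, -8, -7, -15, -83, -167, -195, -194, -192, -195, -171, -91]
105 [235, 237, 227, 154, 72, 42, 48, 52, 51, 49, 52, 103, 191, 243, 249, 248, 235, 149, 63, 46, 49, 48, 46, 77, 165, 240, 249, 247, 246] | [-125, -184, -193, -192, -193, -195, -190, -139, -61, -11, -8, -8, -25, -97, -175, -195, -192, -193, -193,
[... 1236 characters left out ...]
78, 57, -100, -185, -197, -193, -195, -161, -76, -21]
117 [237, 226, 156, 75, 40, 42, 43, 45, 51, 45, 39, 45, 65, 75, 79, 76, 67, 53, 48, 47, 46, 45, 85, 170, 217, 172, 174, 238, 248] | [-176, -183, -181, -183, -191, -194, -124, 26, 160, 210, 209, 159, 28, -122, -190, -197, -196, -194, -151, -67, -22]
119 [237, 223, 146, 63, 38, 40, 44, 46, 49, 45, 37, 48, 69, 79, 77, 72, 62, 51, 45, 47, 47, 54, 117, 202, 225, 175, 193, 241, 248] | [-184, -185, -184, -188, -195, -195, -105, 53, 181, 211, 201, 131, -14, -149, -196, -197, -195, -186, -125, -47, -18]
orange [120 229  37  34 532]
dir 0.7089524 -0.7052563 pt 0.52300173 0.10380079 ylim 0.09574525078599311 0.11423024385556581 x at y=.0885 0.5383827
```

The stop is set to well within 0.5 mm. Next is the lever: go to its near side, descend, and push it over.

>>> servo_tool(commands=[[-0.03,0.04,0,0,0],[-0.06,0.08,0,0,0],[-0.076,0.111,0,0,0],[-0.076,0.111,0,0,0]])

```text
t: 9.22
position: [0.4526, 0.1356, 0.2078]
tool_rot: [1.0, 0.019, -0.001, -0.0]
ft_force: [-0.1, -0.2, 0.2]
grip_width: 0.0
grasp_force: 0.0
```

>>> servo_tool(commands=[[0,0,-0.03,0,0],[0,0,-0.055,0,0],[0,0,-0.062,0,0],[0,0,-0.062,0,0]])

```text
t: 9.72
position: [0.4542, 0.1327, 0.1461]
tool_rot: [1.0, 0.017, -0.001, 0.0]
ft_force: [0.0, 0.6, -0.3]
grip_width: 0.0002
grasp_force: 0.0
```

Run:
```python
from h import *
s=get_state(); im=capture("wrist"); print(s["t"],s["position"],s["ft_force"]); cv2.imwrite("pics/w3.png",im)
```

```text
9.725 [0.45415931 0.13271133 0.14614759] [ 0.03585383  0.58303704 -0.26574151]
```

View pics/w3.png

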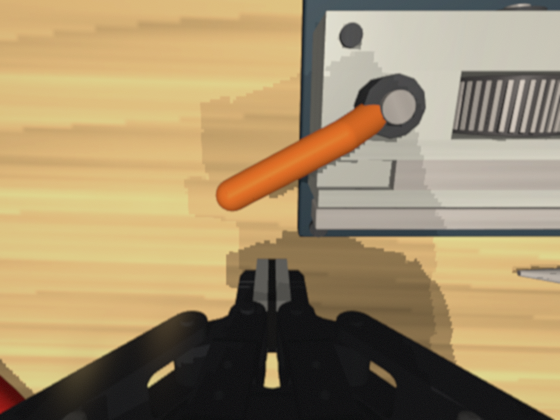

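The fingertip (272,262) stands on the near side of the arm, whose end is at (230,195) and hub at (397,105). I'll push it to +x.

>>> servo_tool(commands=[[0.01,0,0,0,0],[0.02,0,0,0,0],[0.03,0.002,0,0,0],[0.04,0.005,0,0,0],[0.05,0.008,0,0,0]])

```text
t: 10.4
position: [0.5045, 0.1417, 0.1465]
tool_rot: [1.0, 0.017, -0.0, -0.0]
ft_force: [-2.4, 0.4, 1.7]
grip_width: 0.0003
grasp_force: 1.1
```

>>> servo_tool(commands=[[0.008,0.001,0,0,0],[0.016,0.002,0,0,0],[0.024,0.003,0,0,0],[0.03,0.003,0,0,0],[0.03,0.003,0,0,0]])

```text
t: 11.02
position: [0.5349, 0.1442, 0.1466]
tool_rot: [1.0, 0.017, 0.001, -0.0]
ft_force: [-0.6, -1.1, 1.1]
grip_width: -0.0002
grasp_force: 0.0
```

>>> servo_tool(commands=[[0.003,0,0,0,0],[0.006,0,0,0,0],[0.006,0,0,0,0]])

```text
t: 11.4
position: [0.5403, 0.1444, 0.1466]
tool_rot: [1.0, 0.017, 0.0, -0.0]
ft_force: [-0.9, -0.1, 0.1]
grip_width: -0.0
grasp_force: 0.5
```

>>> servo_tool(commands=[[0.002,0,0,0,0],[0.003,0,0,0,0],[0.003,0,0,0,0]])

```text
t: 11.78
position: [0.5432, 0.1444, 0.1465]
tool_rot: [1.0, 0.017, 0.0, -0.0]
ft_force: [-1.4, -0.6, 0.2]
grip_width: 0.0
grasp_force: 0.8
```

>>> servo_tool(commands=[[0.002,0,0,0,0],[0.003,0,0,0,0],[0.003,0,0,0,0]])

```text
t: 12.15
position: [0.5445, 0.1443, 0.1463]
tool_rot: [1.0, 0.017, -0.002, 0.0]
ft_force: [-7.7, -0.2, 3.7]
grip_width: -0.0005
grasp_force: 3.3
```

>>> servo_tool(commands=[[0.001,0,0,0,0],[0.002,0,0,0,0],[0.002,0,0,0,0]])

```text
t: 12.52
position: [0.545, 0.1443, 0.1461]
tool_rot: [1.0, 0.017, -0.003, 0.001]
ft_force: [-13.2, 0.4, 6.1]
grip_width: -0.0001
grasp_force: 5.3
```

The force has risen to 13 N, so the lever is at its end. I'll back off, lift and look.

>>> servo_tool(commands=[[-0.015,0,0,0,0],[-0.04,0,0,0,0],[-0.06,0,0.03,0,0],[-0.06,0,0.08,0,0],[-0.05,-0.03,0.115,0,0]])

```text
t: 13.15
position: [0.4984, 0.1162, 0.2637]
tool_rot: [1.0, 0.019, 0.002, -0.001]
ft_force: [1.7, 0.3, -0.4]
grip_width: 0.0002
grasp_force: 0.0
```

>>> servo_tool(commands=[[0.02,-0.05,0,0,0],[0.04,-0.09,0,0,0],[0.045,-0.11,0,0,0],[0.045,-0.11,0,0,0]])

```text
t: 13.65
position: [0.5437, 0.0026, 0.2617]
tool_rot: [1.0, 0.015, 0.001, 0.0]
ft_force: [-0.8, -0.1, -0.6]
grip_width: -0.0001
grasp_force: 0.0
```

Run:
```python
from h import *
s=get_state(); im=capture("wrist"); print(s["t"],s["position"],s["ft_force"]); 
cv2.imwrite("pics/w4.png",cv2.resize(im[60:290,60:410],None,fx=2.28,fy=2.28,interpolation=2))
```

```text
13.65 [0.54365108 0.00261799 0.26174182] [-0.77741487 -0.14106107 -0.57815742]
```

View pics/w4.png

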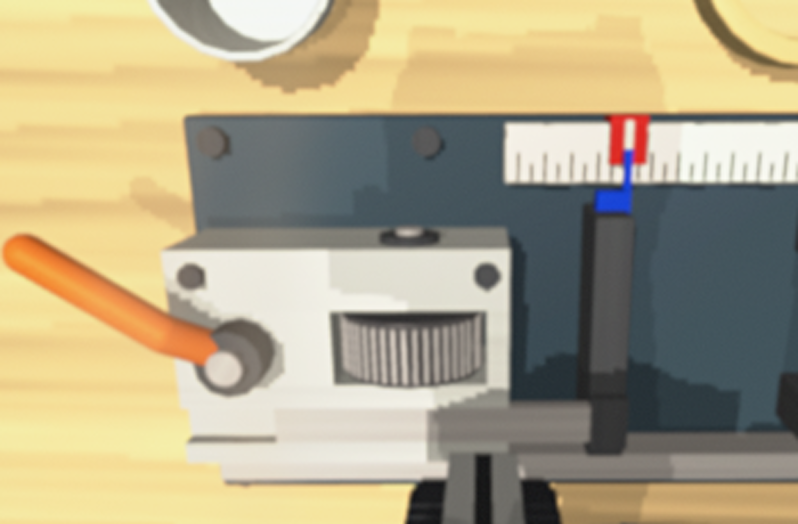

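The lever lies over at its far end, with its end at (20,250) and hub at (222,367). The pointer is still on the white line at (628,152), and the fingers are clear.

```bash
python3 -c "
from workcell import *
print(hand_in())"
```

```text
the job is handed in; nothing more can be done
None
```

I rolled the stop to the mark (pointer within about 0.5 mm in the pictures), pushed the clamp lever over to its locked end, and handed the job in with the arm clear; no verdict came back.

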